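Eject a scanner battery and trap it on the runway

ROBOT

A 6-joint arm with a two-finger parallel gripper is mounted at the origin on the work surface. World frame = base frame: x ahead of the robot, y to its left, z up, the work surface at z = 0. Lengths are in m, angles in degrees, forces in N, time in s.
With the tool pointing down it reaches from about 0.325 to 0.85 m from the base axis. Payload 15.5 kg.
Tool frame: the origin (TCP) lies at the very end of the fingers, on their centre line; the grasp point (between the pads) lies arm.grip_depth behind it (arm.grip_depth is the distance from the TCP to the grasp point, in m); z points along the fingers, y is the direction in which the jaws open and shut (so a half turn about z gives the same grasp; the last joint's range is limited). The gripper opens to 91 mm and grips with 3 to 60 N. Pads are 32 mm wide; open, the fingers measure 118 mm over their backs; the gripper's body (76 mm by 178 mm) begins 60 mm behind the grasp point.
Start: joints at [60.59, 28.281, 77.091, -0, 74.628, -5.472], TCP at [0.254, 0.571, 0.214] pointing down, gripper open.
Joint ranges: [-166.48, 166.48], [-47.26, 123.95], [12.59, 153.08], [-70.14, 250.14], [6.76, 159.57], [-176.63, 176.63]. Speed limits (degrees/s): [108.29, 108.29, 147.25, 172.46, 172.46, 172.46].

INTERFACE

Orientations are given as a 3x3 rotation matrix whose columns are the frame's x, y, z axes.
In Python, from rig import arm gives the robot as it stands. Calls block until the motion is done:
- arm.move_to(position, orientation): joint-space move of the TCP to a pose.
- arm.move_l(position, orientation=None, feed=0.15): straight line of the TCP; orientation=None keeps the orientation; feed is the mean speed in m/s.
- arm.move_joints(angles): joint-space move.
- arm.grip(opening): finger opening in m; the grip force is fixed at half the most; returns when the fingers have stopped.
- arm.sleep(seconds).
- arm.solve_ik(position, orientation): joint angles nearest the present ones, or None.
- arm.snapshot(name): name is "side" or "top" or "wrist"; returns the picture (384x512x3 uint8, red, green, blue); there is no depth.
- arm.get_calibration(name): a dict with "intrinsics" (3x3 intrinsics, pixels), "k1" (the pictures are not rectified: a ray, as slopes to the right and down, at radius r is drawn at 1 + k1 r^2 times it, then the intrinsics apply), "cam_to_world" (4x4, takes a point from camera to world coordinates). Camera axes: x right, y down, z forward; pixel columns grow to the right and rows downward; lengths in m; the calibration is good to about 2 mm. A picture is of the moment at which its call begins: read the wrist's pose just before it. get_calibration takes no time and is no camera call; for the wrist camera it gives the pose at the moment of the call.
A pose or a line that the arm cannot do raises arm.Unreachable and nothing moves.
- arm.sign_off(): hands the job in, once; it reports no verdict.
Readings, each from a call of its own:
- arm.current_t(): time.
- arm.current_joint_positions(): joint angles.
- arm.current_dq(): joint speeds.
- arm.current_tau(): joint torques, N m.
- arm.current_ee_pos(): TCP position.
- arm.current_tool_rot(): TCP orientation.
- arm.current_force(): force on the tool from outside, world axes, zero at the start.
- arm.current_torque(): the same for the moment, N m.
- arm.current_width(): finger opening in m.
Only numpy, scipy, OpenCV 4.12 (cv2) and the standard library are available. Lean on these libraries where they do the work, as an engineer would, in place of code of your own. Each camera call takes 0.05 s, during which the arm holds its last target. There are 200 camera calls.

TASK

Press the orange eject key of the battery dock fully down with one finger while the other finger waits in the runway, so that the blue battery pops out of its seat and is trapped against that finger before it shoots off the open end. Finish still holding: key kept down by one finger, battery at rest on the runway against the other. Never grasp or lift the battery, and leave the black spare battery, the tape roll and the carton where they are.

Things in the scene. Friction and masses are not known exactly. Their poses are not given: they have to be found in the camera images.
- dock: Fixed grey dock, 240 mm long (its x), 126 mm wide, 72 mm high at the rear. Origin on the table, z up. The battery leaves along the dock's -x over a steel runway deck 40 mm above the table, centred on y = 0, 42 mm wide. Side rails (inner faces y = +-21.5 mm) stand 5 mm above the deck. The +y side is a lower shelf (26 mm high, to y = +89 mm) with the key; from x = +52 mm, a 54 mm high box.
- eject_key: Orange spring key that goes straight down by at most 10 mm; origin at the centre of its flat top, 34 (x) x 30 (y) mm, unpressed 56 mm above the table at dock x = -75, y = +60 mm. Moves from 1.5 N, fully down about 4 N (2 N more while the battery leans on the gate); springs back. Fully down, its top is 6 mm above the deck: a level second finger clears the deck and overlaps the battery.
- gate (a point): Middle of the top edge of the orange gate bar across the runway, dock x = -40 mm, 6 mm above the deck, 4 mm thick. It is one piece with the key, sinks with it and lets the battery go when the key is about 6 mm down.
- ejector: Dark spring plunger behind the battery; origin at the centre of its face, 14 mm above the deck. Pushes the battery towards the dock's -x with 5 N when loaded, 2 N after its full 50 mm travel: a battery stopped within that travel stays pressed against what stops it. Unstopped, it shoots off the open end in about a quarter of a second, too fast to react to.
- runway (a point): Point on the runway deck (its top surface, 40 mm above the table) on the centreline, level with the key: 60 mm from the key's centre along the dock's -y and 37 mm in front of the seated battery's front end. A finger standing here stops the battery.
- open_end (a point): Middle of the deck's open end, dock x = -110 mm: 72 mm beyond the seated battery's front end.
- seat (a point): Point on the deck below the middle of the battery when it is seated (dock x = -3 mm, y = 0).
- battery: Loose blue battery pack with white label, 70 (x) x 40 (y) x 24 (z) mm, about 0.11 kg; origin at the centre of its underside, axes as the dock's while it is seated. Its front end (-x, 35 mm from the origin) rests against the gate.
- spare: Bystander: loose black battery pack with yellow label, 70 x 40 x 24 mm, lying on the table; origin at the centre of its underside.
- tape_roll: Bystander: loose brown roll, 100 mm outer diameter, 48 mm high, lying flat on the table; origin at the centre of its underside.
- carton: Bystander: loose small cardboard carton, 90 x 70 x 45 mm; origin at the centre of its underside.

How it is judged (in metres and radians):
On the way:
1. a finger presses the eject key and the battery pops at least 5 mm out of its seat (x of battery in the frame of seat below -0.005 m and contact force between the fingers and eject_key above 0.3 N), for 0.2 s.
At the end, for the whole second after the job is handed in: The fingers hold the key at least 6 mm down (over 0.3 N) and at the same time touch the battery with over 0.3 N; the battery lies flat (within 4 mm of the deck's height and 0.12 rad) on the runway between the rails, 5 to 70 mm out of its seat, at rest (under 0.02 m/s) (all of step 1 and z of eject_key in the frame of dock below 0.05 m and contact force between the fingers and battery above 0.3 N and x of battery in the frame of seat above -0.07 m and y of battery in the frame of seat between -0.008 and 0.008 m and z of battery in the frame of seat between -0.004 and 0.004 m and angle between battery's own z axis and vertical below 0.12 rad and linear speed of battery below 0.02 m/s); the arm keeps its last pose, push and grip.
It fails at once if the battery shoots past the open end of the runway (x of battery in the frame of seat below -0.075 m).
It fails at once if the battery is lifted off the runway or falls from it (z of battery in the frame of seat above 0.012 m or z of battery in the frame of seat below -0.012 m).
It fails at once if the spare battery, the tape roll or the carton is moved by more than 15 mm (distance of any of spare, tape_roll, carton from where it was at the start of the episode above 0.015 m).
It also fails if it takes over 32 s, if anything falls off the work surface, if the arm or the gripper's body presses on something with over 40 N, if the wrist force passes 120 N, or if a joint passes its speed limit or range.

## Working session

There is one attempt and no reset: what is moved stays moved. The work goes in short steps, each a Python script; the robot and the scene stay as the last script left them, time stands still between calls to the robot, and variables do not carry over. Pictures are saved under pics/ and viewed, about 8 in all and at most 12, crops included, and the job is handed in when it is done.

```bash
mkdir -p pics; ls
python3 - <<'E'
from rig import arm
import cv2
for n in("top","side"):
    cv2.imwrite(f"pics/{n}0.png",arm.snapshot(n)[:,:,::-1])
    c=arm.get_calibration(n);print(n,c)
print(arm.grip_depth,arm.current_width(),arm.current_t())
E
```

```text
pics
top {'intrinsics': array([[469.54070209,   0.        , 254.40640262],
       [  0.        , 469.54070209, 196.3916109 ],
       [  0.        ,   0.        ,   1.        ]]), 'k1': -0.124839045031977, 'cam_to_world': array([[-0.01788039, -0.99360761,  0.11146398,  0.47128521],
       [-0.99980627,  0.0186858 ,  0.00618517,  0.07028123],
       [-0.00822843, -0.11133179, -0.99374923,  1.00558222],
       [ 0.        ,  0.        ,  0.        ,  1.        ]])}
side {'intrinsics': array([[498.23142246,   0.        , 258.50614343],
       [  0.        , 498.23142246, 193.79338551],
       [  0.        ,   0.        ,   1.        ]]), 'k1': -0.18901152339591268, 'cam_to_world': array([[ 0.99741397, -0.06342123,  0.0338102 ,  0.54134123],
       [-0.06993591, -0.74804449,  0.65995334, -0.60154294],
       [-0.01656352, -0.66061123, -0.75054544,  0.81838621],
       [ 0.        ,  0.        ,  0.        ,  1.        ]])}
0.0188 0.09158160001346022 0.1
```

View pics/top0.png

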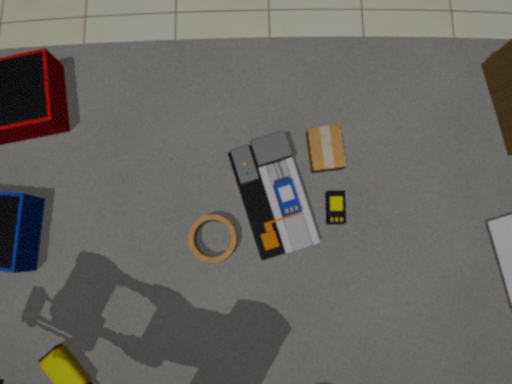

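View pics/side0.png

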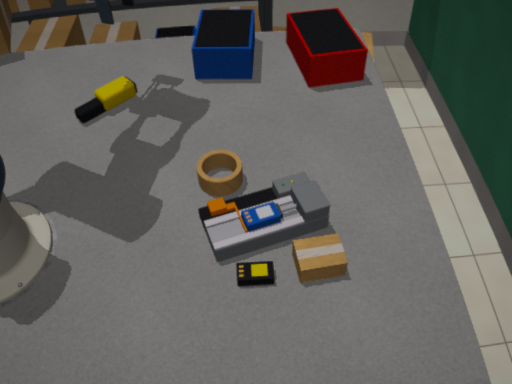

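The top view shows the key at about (270,241), the battery at (288,197) and the deck's open end near (300,247). Dock +x points up and slightly left. The tape roll (213,238), spare (336,207) and carton (326,148) are all lower than the gripper body will be. Next I'll locate the dock coarsely and look with the wrist camera.

```bash
cat > h.py <<'E'
from rig import arm
import numpy as np, cv2
def ray(c,uv,z):
    K,k=c["intrinsics"],c["k1"]; T=c["cam_to_world"]
    p=cv2.undistortPoints(np.array([[uv]],float),K,np.array([k,0,0,0,0.]))[0,0]
    d=T[:3,:3]@[p[0],p[1],1]; o=T[:3,3]
    return o+d*(z-o[2])/d[2]
def blob(img,lo,hi,box=None):
    m=cv2.inRange(cv2.cvtColor(img,cv2.COLOR_RGB2HSV),lo,hi)
    if box: q=np.zeros_like(m);q[box[1]:box[3],box[0]:box[2]]=1;m*=q
    n,l,s,ce=cv2.connectedComponentsWithStats(m)
    i=1+np.argmax(s[1:,4]); return ce[i],s[i],l==i
def down(yaw): # tool y (jaws) along dock y, z down
    c,s=np.cos(yaw),np.sin(yaw)
    return np.array([[-c,-s,0],[-s,c,0],[0,0,-1.]])
E
python3 - <<'E'
from h import *
c=arm.get_calibration("top")
key=ray(c,(270,241),.056);bat=ray(c,(288,197),.064)
print(key,bat,np.linalg.norm(key-bat),"expect",np.hypot(72,60))
v=(bat-key)[:2]; yaw=np.arctan2(v[1],v[0])-np.arctan2(-60,72)
print(np.degrees(yaw))
p=key+0; R2=np.array([[np.cos(yaw),-np.sin(yaw)],[np.sin(yaw),np.cos(yaw)]])
p[:2]+=R2@[25,-35]; p[2]=.25
for s in (1,-1):
    R=down(yaw);R[:,:2]*=s
    print(s,arm.solve_ik(p,R))
q=[(s,arm.solve_ik(p,down(yaw)@np.diag([s,s,1]))) for s in(1,-1)]
q=[x for x in q if x[1] is not None]
s,j=min(q,key=lambda x:np.abs(np.array(x[1])-arm.current_joint_positions()).max())
print(s);arm.move_joints(j)
c=arm.get_calibration("wrist");print(c,arm.current_t())
cv2.imwrite("pics/w0.png",arm.snapshot("wrist")[:,:,::-1])
E
```

```text
[0.48674203 0.04638284 0.056     ] [0.57438826 0.00839021 0.064     ] 0.09586084269286416 expect 93.72299611087985
16.369949293620607
1 None
-1 NoneTraceback (most recent call last):
  File "<stdin>", line 14, in <module>
ValueError: min() iterable argument is empty
```

Run:
```python
from h import *
print(arm.current_tool_rot())
for yaw in (16.4,):
  for x in (.5,.53,.58):
    for z in (.08,.15,.2,.25):
      for s in (1,-1):
        q=arm.solve_ik([x,.02,z],down(np.radians(yaw))@np.diag([s,s,1.]))
        print(x,z,s,None if q is None else np.round(q,1))
```

```text
[[-9.13990756e-01  4.05734684e-01 -5.13242822e-04]
 [ 4.05735001e-01  9.13990263e-01 -9.52990471e-04]
 [ 8.24376539e-05 -1.07926506e-03 -9.99999414e-01]]
0.5 0.08 1 [  -4.5   29.1  103.    -0.    47.9 -110.9]
0.5 0.08 -1 [ -4.5  29.1 103.   -0.   47.9  69.1]
0.5 0.15 1 [  -4.5   23.    99.    -0.    58.1 -110.9]
0.5 0.15 -1 [-4.5 23.  99.  -0.  58.1 69.1]
0.5 0.2 1 [  -4.5   19.2   95.4   -0.    65.4 -110.9]
0.5 0.2 -1 [-4.5 19.2 95.4 -0.  65.4 69.1]
0.5 0.25 1 [  -4.5   16.1   91.3   -0.    72.6 -110.9]
0.5 0.25 -1 [-4.5 16.1 91.3 -0.  72.6 69.1]
0.53 0.08 1 [  -4.3   30.9   98.8   -0.    50.3 -110.7]
0.53 0.08 -1 [-4.3 30.9 98.8 -0.  50.3 69.3]
0.53 0.15 1 [  -4.3   25.1   94.9   -0.    60.  -110.7]
0.53 0.15 -1 [-4.3 25.1 94.9 -0.  60.  69.3]
0.53 0.2 1 [  -4.3   21.6   91.5   -0.    67.  -110.7]
0.53 0.2 -1 [-4.3 21.6 91.5 -0.  67.  69.3]
0.53 0.25 1 [  -4.3   18.6   87.5   -0.    73.9 -110.7]
0.53 0.25 -1 [-4.3 18.6 87.5 -0.  73.9 69.3]
0.58 0.08 1 [  -3.9   33.9   91.6   -0.    54.5 -110.3]
0.58 0.08 -1 [-3.9 33.9 91.6 -0.  54.5 69.7]
0.58 0.15 1 [  -3.9   28.7   87.9   -0.    63.4 -110.3]
0.58 0.15 -1 [-3.9 28.7 87.9 -0.  63.4 69.7]
0.58 0.2 1 [  -3.9   25.5   84.6   -0.    69.9 -110.3]
0.58 0.2 -1 [-3.9 25.5 84.6 -0.  69.9 69.7]
0.58 0.25 1 [  -3.9   22.8   80.7   -0.    76.5 -110.3]
0.58 0.25 -1 [-3.9 22.8 80.7 -0.  76.5 69.7]
```

My offset was in mm rather than metres; the pose itself is reachable.

Run:
```python
from h import *
arm.move_joints(arm.solve_ik([.53,.02,.25],down(np.radians(16.4))@np.diag([-1,-1,1.])))
c=arm.get_calibration("wrist");print(c,arm.current_t())
cv2.imwrite("pics/w0.png",arm.snapshot("wrist")[:,:,::-1])
```

```text
{'intrinsics': array([[271.78254452,   0.        , 254.39201179],
       [  0.        , 271.78254452, 195.52412343],
       [  0.        ,   0.        ,   1.        ]]), 'k1': -0.0624967659827539, 'cam_to_world': array([[ 2.83110125e-01, -9.18309244e-01, -2.76688976e-01,
         6.07234129e-01],
       [-9.59086894e-01, -2.71371512e-01, -8.06835263e-02,
         4.45743722e-02],
       [-9.93077711e-04,  2.88211094e-01, -9.57566384e-01,
         4.18874723e-01],
       [ 0.00000000e+00,  0.00000000e+00,  0.00000000e+00,
         1.00000000e+00]])} 2.3083
```

View pics/w0.png

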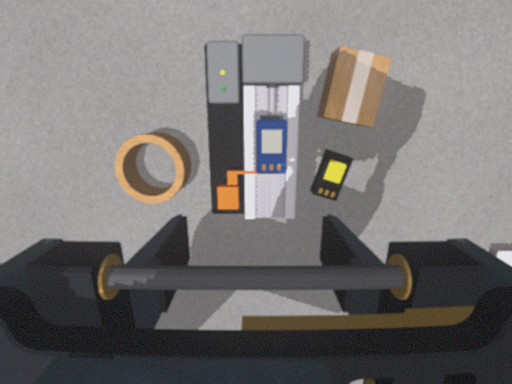

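The wrist view shows the key at about (228,198), the battery spanning columns 256–288 and rows 120–173, and the dock nearly axis-aligned. I'll refine by colour.

Run:
```python
from h import *
c=arm.get_calibration("wrist"); im=cv2.imread("pics/w0.png")[:,:,::-1].copy()
ce,s,m=blob(im,(5,150,120),(18,255,255),(200,160,262,225)); print("orange",ce,s)
q=m.copy(); q[:188]=0
ys,xs=np.nonzero(q);print("key",xs.min(),xs.max(),ys.min(),ys.max(),xs.mean(),ys.mean())
K=ray(c,((xs.min()+xs.max()+1)/2-.5,ys.mean()),.056)
for y in range(180,216,2):print(y,np.nonzero(m[y])[0][[0,-1]] if m[y].any() else None,end=' ')
m=cv2.inRange(cv2.cvtColor(im,cv2.COLOR_RGB2HSV),(105,120,40),(130,255,255));m[:100]=0;m[190:]=0;m[:,:245]=0;m[:,300:]=0
pts=cv2.findNonZero(m);h=cv2.convexHull(pts);r=cv2.minAreaRect(h);print("\nbat",r,cv2.boundingRect(h))
cor=cv2.boxPoints(r);w=np.array([ray(c,p,.064) for p in cor]);print(w.round(4),[np.linalg.norm(w[i]-w[i-1]).round(4) for i in range(4)])
B=w.mean(0);v=(B-K)[:2];yaw=np.arctan2(v[1],v[0])-np.arctan2(-60,72)
print(K,B,np.linalg.norm(v),np.degrees(yaw))
for i in range(4):d=w[i]-w[i-1];print(np.degrees(np.arctan2(d[1],d[0])))
# dock open-end left/right (deck corners) crop
cv2.imwrite("pics/w0c.png",cv2.resize(im[25:230,190:320],None,fx=3.5,fy=2.9,interpolation=cv2.INTER_CUBIC)[:,:,::-1]) if 0 else cv2.imwrite("pics/w0c.png",cv2.resize(im[100:230,195:310],None,fx=4.5,fy=4.5,interpolation=cv2.INTER_CUBIC)[:,:,::-1])
```

```text
orange [229.43383356 191.39699864] [217 170  39  40 733]
key 217 239 188 209 227.59832635983264 198.3765690376569
180 [227 237] 182 [227 237] 184 [227 237] 186 [218 237] 188 [217 238] 190 [217 238] 192 [217 238] 194 [217 238] 196 [217 238] 198 [217 238] 200 [217 238] 202 [218 239] 204 [217 238] 206 [218 238] 208 [218 238] 210 None 212 None 214 None 
bat ((271.0, 146.0), (52.0, 28.0), 90.0) (257, 120, 29, 53)
[[ 0.6012  0.0398  0.064 ]
 [ 0.6113  0.0058  0.064 ]
 [ 0.5476 -0.0151  0.064 ]
 [ 0.537   0.0206  0.064 ]] [np.float64(0.067), np.float64(0.0354), np.float64(0.0671), np.float64(0.0373)]
[0.48791272 0.04826283 0.056     ] [0.57429028 0.01276735 0.064     ] 0.09338635913916472 17.466139794192387
16.592624534477434
-73.43214101803757
-161.838295107671
106.49678319745573
```

View pics/w0c.png

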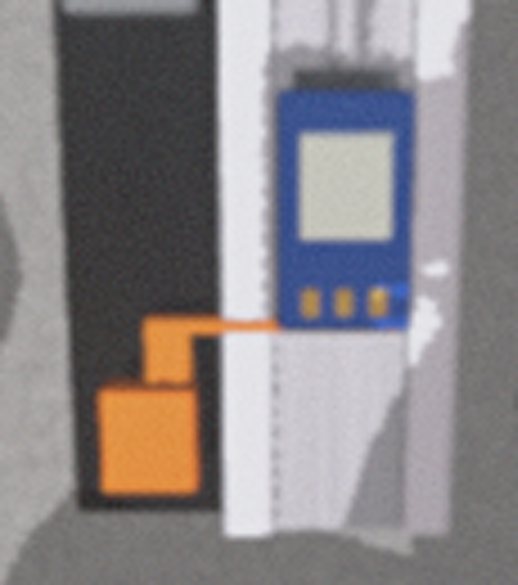

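Battery-to-key distance is 93.4 mm against an expected 93.7, and the yaw estimates agree at about 17°. Next: set the opening to 46.5 mm (60 mm between finger centres) and hover above the key and runway.

```bash
cat >> h.py <<'E'
yaw=np.radians(17.0); R=down(yaw)@np.diag([-1,-1,1.])
KEY=np.array([.4879,.0481]); P=KEY+.030*np.array([np.sin(yaw),-np.cos(yaw)])
E
python3 - <<'E'
from h import *
arm.grip(.0465)
arm.move_to([*P,.12],R); arm.move_l([*P,.064],R,feed=.08)
print(P,arm.current_ee_pos(),arm.current_width(),arm.current_force(),arm.current_t())
a=arm.snapshot("wrist"); b=arm.snapshot("side")[150:290,170:340]
b=cv2.resize(b,(466,384),interpolation=cv2.INTER_CUBIC)
cv2.imwrite("pics/h.png",cv2.resize(np.hstack([a[:,120:400],b]),None,fx=1.05,fy=1.05)[:,:,::-1])
E
```

```text
[0.49667115 0.01941086] [0.49706155 0.01940531 0.06441531] 0.046328514279113685 [-0.14858465 -0.0072833  -0.33217156] 4.625
```

View pics/h.png

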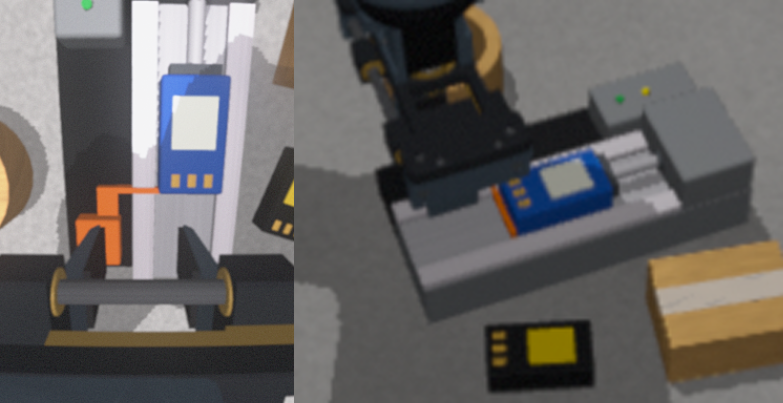

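The left finger is over the key (about (98,240)). The right finger is in the runway between the rails (about (198,250)), ahead of the battery front. Pressing now.

Run:
```python
from h import *
for z in (.056,.0452):
    arm.move_l([*P,z],R,feed=.04); arm.sleep(.2)
    print(z,arm.current_ee_pos(),arm.current_force().round(2),arm.current_width(),arm.current_t())
arm.sleep(.5); print(arm.current_ee_pos(),arm.current_force(),arm.current_torque())
a=arm.snapshot("wrist"); b=arm.snapshot("side")[150:290,170:340]
b=cv2.resize(b,(466,384),interpolation=cv2.INTER_CUBIC)
cv2.imwrite("pics/p.png",cv2.resize(np.hstack([a[:,120:400],b]),None,fx=1.05,fy=1.05)[:,:,::-1])
```

```text
0.056 [0.49653014 0.01940532 0.05598333] [0.06 0.81 0.06] 0.04648025286900551 5.275
0.0452 [0.49653724 0.0193886  0.04580352] [-4.78 -0.92 25.52] 0.04641320004311563 5.8917
[0.49653633 0.01941244 0.04579459] [-6.05036138 -1.08718825 26.46744717] [ 0.46419458  1.48174462 -0.06153961]
```

View pics/p.png

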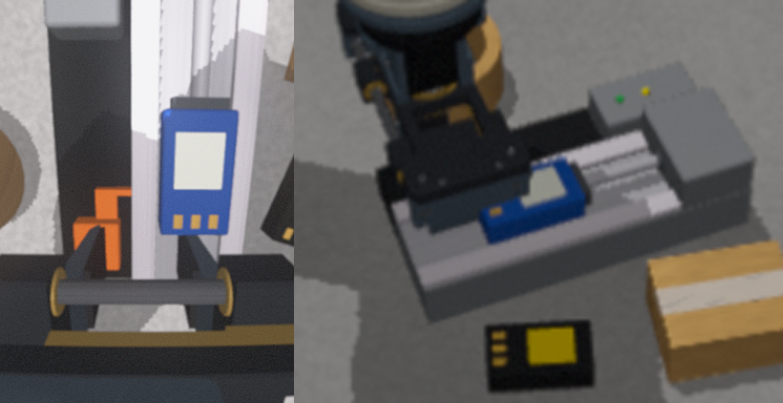

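The key is bottomed out, with tips at 45.8 mm and 26 N up on the tool. The battery has popped about 2 cm, lies flat, and presses on the runway finger with about 5 N along dock −x. The bystanders haven't moved.

Run:
```python
from h import *
print(arm.current_force(),arm.current_t(),np.abs(arm.current_dq()).max()); arm.sign_off()
```

```text
[-5.45308832 -1.30270748 26.80580772] 6.4917 0.055794184308125924
the job is handed in; nothing more can be done
```

I pressed the eject key fully down with one finger, and the battery popped out and is held against the other finger on the runway. I handed the job in at 6.5 s with the arm still holding. `sign_off` gives no verdict, so the result rests on these last checks:

- **Key:** the fingertips stood at 45.8 mm, which is the key's bottom stop. The upward force on the tool was about 26 N, well above the 0.3 N needed and below the 120 N wrist limit.
- **Battery:** the force along the dock's −x was about 5–6 N, so the battery is pressing on the finger. The pictures show it flat between the rails and about 2 cm out of its seat. I judged that distance by eye and from the finger position (21 mm expected), and did not measure it again.
- **Other objects:** the tape roll, spare battery and carton look unmoved in the pictures.

One early script failed because I gave an offset in millimetres instead of metres; nothing moved. The dock angle estimates differed by about 1° (16.6–17.5°), and I used 17°. No other check failed or disagreed.

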